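# Turn over a footed clay trivet on its ware board with a turner

## Robot

A 6-joint arm with a two-finger parallel gripper is mounted at the origin on a cart in front of the work surface, level with it; the furniture and walls round the work are solid. World frame = base frame: x ahead of the robot, y to its left, z up, the work surface at z = 0. Lengths are in mm, angles in degrees, forces in N, time in s.
With the tool pointing down it reaches from about 325 to 900 mm from the base axis. Payload 6.1 kg.
Tool frame: the origin (TCP) lies midway between the tips of the shut fingers; the grasp point (between the pads) lies 19 mm behind it; z points along the fingers, y is the line along which they close (so a half turn about z gives the same grasp; the last joint's range is limited). The gripper opens to 87 mm and grips with 3 to 60 N. Pads are 19 mm wide; open, the fingers measure 117 mm over their backs; the gripper's body (75 mm by 190 mm) begins 51 mm behind the grasp point.
Start: joints at [-71.282, 12.628, 87.462, -0, 79.91, -7.225], TCP at [273.42, -562.012, 222.538] pointing down, gripper open.
Joint ranges: [-170.65, 170.65], [-52.31, 119.04], [5.05, 147.46], [-71.25, 251.25], [11.57, 151.72], [-153.62, 153.62]. Speed limits (degrees/s): [147.25, 147.25, 172.46, 180, 180, 180].

## Interface

Orientations are given as a 3x3 rotation matrix whose columns are the frame's x, y, z axes.
In Python, from station import monitor, cams, robot gives the robot as it stands. The module is installed in compiled form; this text tells all that it offers.
- The arm moves only by the shell command python3 -m handwheel 'ROWS' [FORCE]. ROWS is JSON, a list of rows, each an object with "fingers": the opening in per cent of the stroke, from 0 (shut) to 100 (fully open); "xyz": the shift along the tool's x, y, z in mm, a list of three; "roll": the turn about the tool's z in degrees. In form: [{"fingers": fingers, "xyz": [dx, dy, dz], "roll": roll}, ...]. A call has exactly 5 rows; each row is the pose to reach, as a shift and turn from the pose commanded when the call began, along the tool's axes at that moment; what a row does not reach only later rows make up. A row lasts 1/12 s, in which the tool goes at most 41.7 mm and 7.16 degrees, less where a joint would pass 70% of its speed; a pose out of reach is approached as far as the arm can. A call with a gripper value outside its range is refused whole. The fingers move at their own pace and stop on an object; FORCE is the grip in N (left out, the last holds). Time passes only in rows, so rows that repeat a pose let the fingers close, or fill a call up. It gives the time, the measured TCP pose, the force, the opening and the grip force at its end, in the units of the state.
- monitor.sense(): the state, without advancing time (a new reading comes with each control period).
- cams.camera(name): name is "scene" or "top" or "wrist"; returns the picture (420x560x3 uint8, red, green, blue); there is no depth.
- cams.camera_info(name): a dict with "vfov" (degrees; the focal length in pixels is half the picture's height over the tangent of half this angle, whatever the lens; pixels are square), "cx", "cy" (the principal point, pixels), "rvec" (rotation vector, rad) and "tvec" (3), from world to camera coordinates, as OpenCV has them. Camera axes: x right, y down, z forward; pixel columns grow to the right and rows downward; lengths in mm; the calibration is good to about 2 mm. The wrist camera is an equidistant fisheye: a pixel r from the principal point sees the ray r / f radians off the axis. A picture is of the moment at which its call begins: read the wrist's pose just before it. camera_info takes no time and is no camera call; for the wrist camera it gives the pose at the moment of the call.
- robot.finish_job(): hands the job in; it is judged then, once.
Trained networks look in the newest picture that a camera, given by its name, has taken for a name from the list of things; names that differ only in an ending like _2 or _b are one class to them, and where a whole thing is asked for, a point or a joint stands for the part that bears it (a point fixed in the world has none). Each returns a list of dicts, best first, with "conf" (0 to 1); they miss things now and then, are a little off and sometimes report something else, mostly with a low value. They report only what shows in the picture. A call takes as long as a camera call.
- cams.trace(camera, query): "region" (420x560 bool, what is visible of it) and "xy" ([column, row] in pixels, amid what is visible of it).
- cams.mark_of(camera, query): "xy" ([column, row] in pixels: a listed point, or the origin of a listed thing).
The state is a dict: "clock": time; "qpos": joint angles; "joint_velocities": joint speeds; "joint_efforts": joint torques, N m; "ee_pos": TCP position; "tool_rot": TCP orientation; "force": force on the tool from outside, world axes, zero at the start; "torque": the same for the moment, N m; "width": opening from 0.0 (shut) to 1.0 (fully open); "grip_force": force on a finger pad.
Only numpy, scipy, OpenCV 4.12 (cv2) and the standard library are available. Lean on these libraries where they do the work, as an engineer would, in place of code of your own. Each camera call takes 0.05 s, during which the arm holds its last target. There are 200 camera calls.

## Task

Turn the clay trivet over with the turner, so that it lies flat on its face with its four feet pointing up, all of it still on the wooden board; only the turner may touch the trivet, and keep it low over the board. Then lay the turner down flat on the table, off the board. Leave the bowl, the cup and the tape roll where they are.

Things in the scene. Friction and masses are not known exactly. Their poses are not given: they have to be found in the camera images.
- trivet: terracotta trivet: square plate 110x110x8 mm on 4 round feet 16 mm high, 13 mm across, centred 45 mm from its middle in x and y (77 mm free between them); 0.17-0.34 kg. Origin: middle, level with the feet's undersides; z from feet to plate (up at the start); x, y along its edges, within 0.12 rad of the board's. Tipped over its +y feet, it falls over by itself past about 70 degrees
- ware_board: fixed flat wooden board, 150 mm along x, 300 mm along y, 12 mm thick, on the table. Origin: middle of its underside; z up, x away from the robot, y to the left (within 0.2 rad). The trivet starts on its feet on the right (-y) half, about 82 mm from the middle; the left half is free for it to be turned onto
- turner: turner (spatula) 231 mm long, 0.12 kg, flat on the table right of the board, blade pointing left (+y) or up to 0.85 rad back toward the robot. Origin on its underside, on its middle line; x from handle to blade, z up. Steel blade 2.5 mm thick, 60 mm wide, x = 20 to 100 mm; neck 20 mm wide, 5 mm high; flat-sided dark wood handle 22 mm wide (y), 26 mm high, x = -131 to -9 mm; all undersides at z = 0
- rinse_bowl: red plastic bowl, 115 mm across, 52 mm high, near the robot on the right; origin at the middle of its underside; bystander
- cup_small: pale cup, 71 mm across, 84 mm high, beyond the board; origin at the middle of its underside; bystander
- tape_roll: roll of tape lying flat, 104 mm across, 24 mm high, left of the board; origin at the middle of its underside; bystander

How it is judged:
By the outcome, as a careful person would: the job done as asked, in the order asked, and still so for the second after the job is handed in, with the robot touching nothing.
It also fails if it takes over 61 s, if anything falls off the work surface, if the arm or the gripper's body presses on something with over 40 N, if the wrist force passes 120 N, or if a joint passes its speed limit or range.

## Working session

There is one attempt and no reset: what is moved stays moved. The work goes in short steps, Python scripts to look and compute and a shell command to move; the robot and the scene stay as the last step left them, time stands still between calls to the robot, and variables do not carry over. Pictures are saved under pics/ and viewed, at most 10 in all, crops included, and the job is handed in when it is done.

```bash
mkdir -p pics
cat > h.py <<'E'
import numpy as np, cv2
from station import monitor, cams, robot
def save(n,f):
    im=cams.camera(n); cv2.imwrite('pics/'+f,im[:,:,::-1].copy()); return im
def cal(n):
    i=cams.camera_info(n); f=210/np.tan(np.radians(i['vfov'])/2)
    R=cv2.Rodrigues(np.array(i['rvec'],float))[0]; return i,f,R,np.array(i['tvec'],float)
def ray(n,uv,c=None):
    i,f,R,t=c or cal(n); p=(np.array(uv,float)-[i['cx'],i['cy']])/f
    if n=='wrist':
        r=np.linalg.norm(p)+1e-12; d=np.r_[p/r*np.sin(r),np.cos(r)]
    else: d=np.r_[p,1]
    d=R.T@d; return -R.T@t,d/np.linalg.norm(d)
def onz(n,uv,z,c=None):
    o,d=ray(n,uv,c); return o+d*(z-o[2])/d[2]
def meet(rays):
    A=0;b=0
    for o,d in rays:
        P=np.eye(3)-np.outer(d,d);A=A+P;b=b+P@o
    x=np.linalg.solve(A,b); return x,[np.linalg.norm(np.cross(x-o,d)) for o,d in rays]
E
python3 - <<'E'
from h import *
np.set_printoptions(precision=1,suppress=True)
a=save('scene','s0.png');b=save('top','t0.png')
cv2.imwrite('pics/both.png',cv2.resize(np.hstack([a,b])[:,:,::-1],(800,300)))
np.savez('m.npz')
for n in ['trivet','ware_board','turner','rinse_bowl','cup_small','tape_roll']:
    rs=[]
    for c in ['scene','top']:
        m=cams.mark_of(c,n)
        t=cams.trace(c,n)
        if m: rs.append(ray(c,m[0]['xy'])); print(n,c,m[0]['xy'],m[0]['conf'],onz(c,m[0]['xy'],0))
        if t and c=='top':
            r=cv2.minAreaRect(cv2.findNonZero(t[0]['region'].astype(np.uint8)))
            print('  rect',t[0]['conf'],[onz(c,q,{'trivet':36,'ware_board':12,'turner':10}.get(n,0))[:2] for q in cv2.boxPoints(r)])
    if len(rs)==2: print('  3d',*meet(rs))
s=monitor.sense();print(s['tool_rot'],s['ee_pos'],s['clock'])
E
```

```text
trivet scene [206.1, 239.8] 0.71 [617.6  96.7   0. ]
trivet top [216.2, 192.9] 0.75 [614.8 104.1   0. ]
  rect 0.83 [array([663. , 157.2]), array([663.6,  47.8]), array([553.7,  46.3]), array([553.2, 155. ])]
  3d [612.7 101.7   7.9] [np.float64(1.7238112289770613), np.float64(1.7238112289769938)]
ware_board scene [185.6, 254.1] 0.81 [611.6 188.2   0. ]
ware_board top [192.7, 194.6] 0.59 [608.2 188.6   0. ]
  rect 0.92 [array([680.4, 333.9]), array([682.1,  36.1]), array([534.4,  34.2]), array([532.9, 329.4])]
  3d [608.5 188.8   2.8] [np.float64(0.9810878616964501), np.float64(0.9810878616965684)]
turner top [339.9, 244.0] 0.62 [ 433.3 -340.9    0. ]
  rect 0.58 [array([ 434.5, -231.3]), array([ 509.5, -454.2]), array([ 449.9, -473.2]), array([ 375.4, -251. ])]
rinse_bowl scene [378.1, 212.5] 0.94 [ 300.6 -450.7    0. ]
rinse_bowl top [374.2, 277.7] 0.79 [ 314.6 -461.8    0. ]
  rect 0.65 [array([ 369.8, -415.6]), array([ 370.3, -533.3]), array([ 254.3, -531. ]), array([ 253.8, -414.1])]
  3d [ 312.2 -467.4  -19.1] [np.float64(1.246307766936389), np.float64(1.2463077669365186)]
cup_small scene [183.9, 212.0] 0.7 [785.1  71.7   0. ]
cup_small top [226.9, 143.3] 0.8 [797.1  68.1   0. ]
  rect 0.56 [array([846.3, 119.6]), array([846.7,  46.6]), array([765. ,  45.5]), array([764.6, 118.2])]
  3d [798.   67.4 -11.2] [np.float64(2.664626578409878), np.float64(2.664626578409844)]
tape_roll scene [198.6, 302.3] 0.83 [420.9 275.4   0. ]
  rect 0.61 [array([422.8, 354.6]), array([498.1, 281.8]), array([423.5, 205. ]), array([348.9, 277.8])]
[[ 0.9  0.4  0. ]
 [ 0.4 -0.9 -0. ]
 [-0.   0.  -1. ]] [ 273.4 -562.   222.6] 1.3
```

View pics/t0.png

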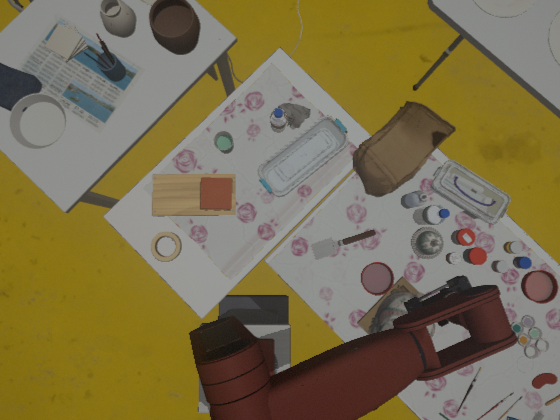

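View pics/s0.png

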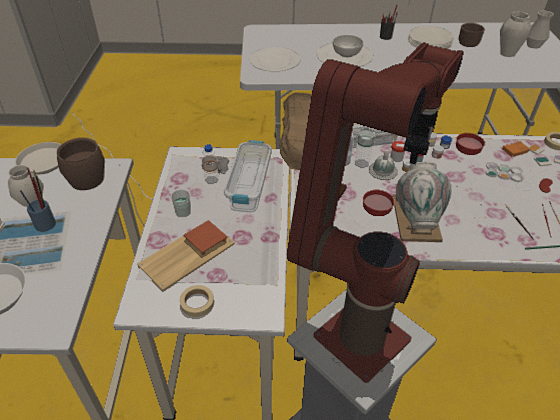

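The top view shows the turner at about (315–375, 233–250) on the right-hand table, blade to the left. The trivet is at (216,193) on the board (152–236, 175–215). The scene view agrees, and shows clear space above the path.

```bash
cat >> h.py <<'E'
def plan(P,yaw,n,start=None):
    """per-call deltas to reach TCP P with tool-y axis at world yaw (deg), in n equal calls"""
    s=monitor.sense(); p=np.array(s['ee_pos'],float); R=np.array(s['tool_rot'],float)
    y0=np.degrees(np.arctan2(R[1,1],R[0,1])); 
    if start is not None: p=np.array(start[:3],float); y0=start[3]
    dy=(yaw-y0+180)%360-180
    for k in range(n):
        a=np.radians(y0+dy*k/n); Y=np.array([np.cos(a),np.sin(a),0]); Z=np.array([0,0,-1.]); X=np.cross(Y,Z)
        d=(np.array(P)-p)/n
        print('  call',k,'xyz',np.round([d@X,d@Y,d@Z],1),'roll',round(-dy/n,1))
E
python3 - <<'E'
from h import *
plan([452,-383,200],18.6,3)
E
```

```text
call 0 xyz [ 79.6 -27.6   7.5] roll -27.6
  call 1 xyz [83.4 12.3  7.5] roll -27.6
  call 2 xyz [68.2 49.5  7.5] roll -27.6
```

```bash
python3 -m handwheel '[{"fingers":100,"xyz":[16,-5.5,1.5],"roll":-5.5},{"fingers":100,"xyz":[32,-11,3],"roll":-11},{"fingers":100,"xyz":[48,-16.5,4.5],"roll":-16.6},{"fingers":100,"xyz":[64,-22,6],"roll":-22.1},{"fingers":100,"xyz":[79.6,-27.6,7.5],"roll":-27.6}]' 40
python3 -m handwheel '[{"fingers":100,"xyz":[16.7,2.5,1.5],"roll":-5.5},{"fingers":100,"xyz":[33.4,5,3],"roll":-11},{"fingers":100,"xyz":[50,7.5,4.5],"roll":-16.6},{"fingers":100,"xyz":[66.7,10,6],"roll":-22.1},{"fingers":100,"xyz":[83.4,12.3,7.5],"roll":-27.6}]'
python3 -m handwheel '[{"fingers":100,"xyz":[14,10,1.5],"roll":-5.5},{"fingers":100,"xyz":[28,20,3],"roll":-11},{"fingers":100,"xyz":[42,30,4.5],"roll":-16.6},{"fingers":100,"xyz":[55,40,6],"roll":-22.1},{"fingers":100,"xyz":[68.2,49.5,7.5],"roll":-27.6}]'
python3 - <<'E'
from h import *
np.set_printoptions(precision=1,suppress=True)
s=monitor.sense();print(s['ee_pos'],s['qpos'],s['force'],s['clock'])
c=cal('wrist');save('wrist','w1.png');cams.camera('top')
np.savez('w1.npz',R=c[2],t=c[3]);print(c)
for n in ['wrist','top']:
  m=cams.mark_of(n,'turner');t=cams.trace(n,'turner')
  cc=c if n=='wrist' else cal('top')
  if m:print(n,m[0]['xy'],m[0]['conf'],onz(n,m[0]['xy'],0,cc))
  if t:
    v,u=np.nonzero(t[0]['region']);print(t[0]['conf'],len(u))
    P=np.array([onz(n,q,5,cc)[:2] for q in zip(u,v)]); r=cv2.minAreaRect(P.astype(np.float32));print(r, cv2.boxPoints(r))
E
```

```text
clock: 1.72
ee_pos: [333.4, -501.8, 215.0]
tool_rot: [[0.591, 0.807, 0.0], [0.807, -0.591, -0.0], [0.0, 0.0, -1.0]]
force: [-0.0, -0.5, 0.0]
width: 0.997
grip_force: 0.0
clock: 2.13
ee_pos: [392.9, -442.0, 207.6]
tool_rot: [[0.149, 0.989, 0.0], [0.989, -0.149, -0.0], [-0.0, 0.0, -1.0]]
force: [-0.3, 0.0, -0.0]
width: 0.996
grip_force: 0.0
clock: 2.55
ee_pos: [452.4, -382.2, 200.0]
tool_rot: [[-0.326, 0.945, 0.0], [0.945, 0.326, -0.0], [-0.0, 0.0, -1.0]]
force: [-0.2, 0.7, 0.0]
width: 0.999
grip_force: 0.0
[ 452.4 -382.2  200. ] [-47.8   9.1  93.9   0.   76.9 -66.8] [-0.2  0.7  0. ] 2.55
({'vfov': 65.70646984690485, 'cx': 283.3774895154728, 'cy': 207.31317429109507, 'rvec': array([-2.9, -0.5, -0.1]), 'tvec': array([-302.3, -518.2,  240.9])}, np.float64(325.19226210127806), array([[ 0.9,  0.3,  0. ],
       [ 0.3, -0.9,  0.3],
       [ 0.1, -0.2, -1. ]]), array([-302.3, -518.2,  240.9]))
wrist [279.8, 141.6] 0.88 [ 432.4 -337.     0. ]
0.56 6493
((442.82867431640625, -353.0802001953125), (58.860008239746094, 236.20513916015625), 19.05978775024414) [[ 376.4 -251.1]
 [ 453.6 -474.3]
 [ 509.2 -455.1]
 [ 432.1 -231.8]]
top [338.7, 239.8] 0.6 [ 448.2 -336.8    0. ]
0.76 457
((428.10186767578125, -312.45245361328125), (59.40613555908203, 147.53225708007812), 19.811893463134766) [[ 375.2 -253.1]
 [ 425.2 -391.9]
 [ 481.  -371.8]
 [ 431.  -233. ]]
```

View pics/w1.png

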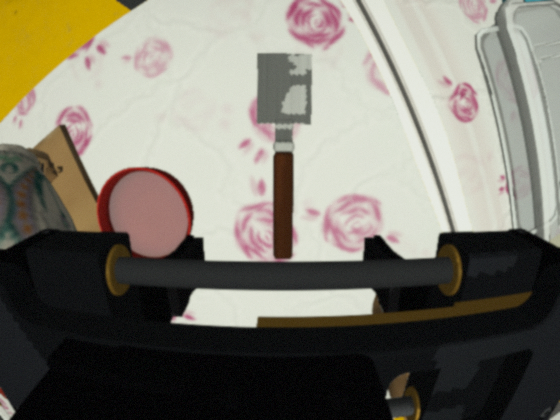

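Run:
```python
from h import *
np.set_printoptions(precision=1,suppress=True)
c=cal('wrist')
for q,z in [((257,53),2.5),((312,53),2.5),((257,125),2.5),((312,125),2.5),((274,158),26),((293,158),26),((274,240),26),((293,240),26),((283.5,257),26)]:
    print(q,onz('wrist',q,z,c)[:2])
print(meet([ray('wrist',(279.8,141.6),c),ray('top',(339.9,244))]))
b1=(onz('wrist',(257,53),2.5,c)+onz('wrist',(312,53),2.5,c))/2
h1=(onz('wrist',(274,240),26,c)+onz('wrist',(293,240),26,c))/2
u=(b1-h1)[:2];u/=np.linalg.norm(u);print('dir',u,np.degrees(np.arctan2(-u[0],u[1])))
g=b1[:2]-u*148;print('grasp',g)
plan([g[0],g[1],60],np.degrees(np.arctan2(-u[0],u[1])),1)
```

```text
(257, 53) [ 375.9 -251.4]
(312, 53) [ 433. -232.]
(257, 125) [ 401.9 -328.5]
(312, 125) [ 459.2 -309. ]
(274, 158) [ 431.2 -355. ]
(293, 158) [ 449.9 -348.7]
(274, 240) [ 459.5 -440.6]
(293, 240) [ 479.4 -433.9]
(283.5, 257) [ 476.  -456.6]
(array([ 432.3, -337. ,   24. ]), [np.float64(0.8993988903142778), np.float64(0.8993988903143523)])
dir [-0.3  0.9] 18.38099457698677
grasp [ 451.1 -382.1]
  call 0 xyz [  1.4   0.2 140.2] roll 0.2
```

```bash
python3 -m handwheel '[{"fingers":60,"xyz":[0,0,30],"roll":0},{"fingers":60,"xyz":[0,0,65],"roll":0},{"fingers":60,"xyz":[1,0,100],"roll":0},{"fingers":60,"xyz":[1.4,0,130],"roll":0},{"fingers":60,"xyz":[1.4,0,150],"roll":0}]' 55
python3 -m handwheel '[{"fingers":60,"xyz":[0,0,15],"roll":0},{"fingers":60,"xyz":[0,0,28],"roll":0},{"fingers":60,"xyz":[0,0,37],"roll":0},{"fingers":60,"xyz":[0,0,43],"roll":0},{"fingers":60,"xyz":[0,0,46],"roll":0}]' 55
python3 -m handwheel '[{"fingers":0,"xyz":[0,0,0],"roll":0},{"fingers":0,"xyz":[0,0,0],"roll":0},{"fingers":0,"xyz":[0,0,0],"roll":0},{"fingers":0,"xyz":[0,0,0],"roll":0},{"fingers":0,"xyz":[0,0,0],"roll":0}]' 55
python3 -m handwheel '[{"fingers":0,"xyz":[0,0,0],"roll":0},{"fingers":0,"xyz":[0,0,0],"roll":0},{"fingers":0,"xyz":[0,0,0],"roll":0},{"fingers":0,"xyz":[0,0,0],"roll":0},{"fingers":0,"xyz":[0,0,0],"roll":0}]' 55
```

```text
clock: 3.27
ee_pos: [449.2, -380.8, 46.6]
tool_rot: [[-0.319, 0.948, -0.003], [0.948, 0.319, 0.003], [0.004, -0.002, -1.0]]
force: [0.1, 0.0, 0.2]
width: 0.705
grip_force: 0.0
clock: 3.68
ee_pos: [451.1, -381.9, 3.7]
tool_rot: [[-0.321, 0.947, -0.0], [0.947, 0.321, 0.0], [0.0, -0.0, -1.0]]
force: [0.3, 0.5, -0.4]
width: 0.602
grip_force: 0.0
clock: 4.1
ee_pos: [451.8, -381.9, 4.8]
tool_rot: [[-0.321, 0.947, 0.001], [0.947, 0.321, -0.001], [-0.001, 0.001, -1.0]]
force: [0.8, 0.3, 0.3]
width: 0.305
grip_force: 0.0
clock: 4.52
ee_pos: [451.7, -381.8, 4.6]
tool_rot: [[-0.321, 0.947, 0.001], [0.947, 0.321, -0.0], [-0.001, 0.0, -1.0]]
force: [0.1, 1.4, 5.1]
width: 0.247
grip_force: 55.3
```

Run:
```python
from h import *
np.set_printoptions(precision=1,suppress=True)
for z in (0,50):
    print(z,[onz('top',q,z)[:2] for q in [(260,180),(266,190),(272,193),(300,170),(340,124)]])
print([onz('scene',q,0)[:2] for q in [(232,207),(248,207),(228,195)]])
plan([609,-160,190],0,3,start=[451.7,-381.8,190,18.7])
im=cv2.imread('pics/t0.png')[100:260,140:380];cv2.imwrite('pics/tc.png',cv2.resize(im,(720,480),interpolation=cv2.INTER_CUBIC))
```

```text
0 [array([662.7, -53.6]), array([626.4, -75.5]), array([615.6, -97.2]), array([ 700.1, -198.4]), array([ 871.6, -345.1])]
50 [array([654.9, -55.1]), array([619.7, -76.3]), array([609.3, -97.3]), array([ 691., -195.]), array([ 856.7, -336.8])]
[array([685.9, -75.8]), array([ 645.6, -119.5]), array([ 748., -107.])]
  call 0 xyz [53.2 73.4  0. ] roll 6.2
  call 1 xyz [60.9 67.2  0. ] roll 6.2
  call 2 xyz [67.8 60.2  0. ] roll 6.2
```

View pics/tc.png

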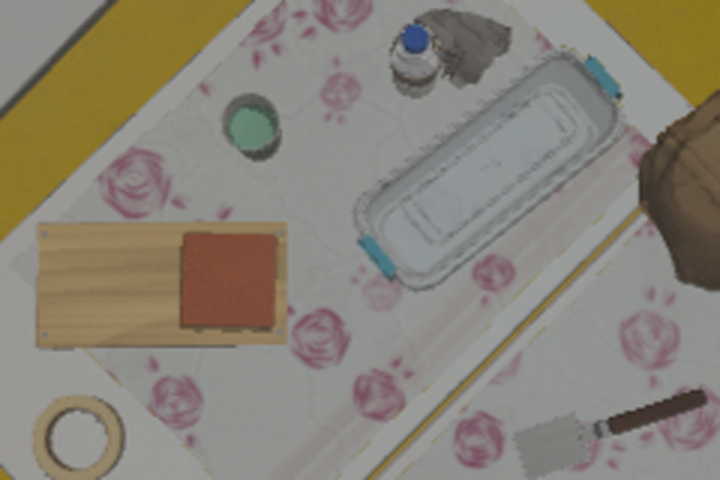

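The crop shows that the tray's near-left corner, at crop (410,288), blocks a straight approach along +y. I'll bring the turner in at 45° from the robot side instead, lifting with the blade's left front corner.

```bash
python3 -m handwheel '[{"fingers":0,"xyz":[0,0,-10],"roll":0},{"fingers":0,"xyz":[0,0,-25],"roll":0},{"fingers":0,"xyz":[0,0,-50],"roll":0},{"fingers":0,"xyz":[0,0,-80],"roll":0},{"fingers":0,"xyz":[0,0,-105],"roll":0}]' 60
python3 -m handwheel '[{"fingers":0,"xyz":[0,0,-20],"roll":0},{"fingers":0,"xyz":[0,0,-40],"roll":0},{"fingers":0,"xyz":[0,0,-60],"roll":0},{"fingers":0,"xyz":[0,0,-75],"roll":0},{"fingers":0,"xyz":[0,0,-80],"roll":0}]' 60
python3 - <<'E'
from h import *
plan([524,-121,190],-45,4)
E
```

```text
clock: 4.93
ee_pos: [450.9, -381.2, 110.3]
tool_rot: [[-0.321, 0.947, -0.001], [0.947, 0.321, 0.001], [0.001, -0.001, -1.0]]
force: [0.0, -0.6, -1.8]
width: 0.251
grip_force: 60.3
clock: 5.35
ee_pos: [452.1, -382.4, 192.2]
tool_rot: [[-0.321, 0.947, 0.003], [0.947, 0.321, -0.003], [-0.004, 0.001, -1.0]]
force: [1.4, -1.0, -1.7]
width: 0.246
grip_force: 60.3
  call 0 xyz [56.1 38.   0.6] roll 15.9
  call 1 xyz [64.4 21.2  0.6] roll 15.9
  call 2 xyz [67.7  2.7  0.6] roll 15.9
  call 3 xyz [ 65.9 -16.    0.6] roll 15.9
```

```bash
python3 -m handwheel '[{"fingers":0,"xyz":[8,6,0],"roll":3},{"fingers":0,"xyz":[20,14,0],"roll":6},{"fingers":0,"xyz":[32,22,0],"roll":9},{"fingers":0,"xyz":[44,30,0],"roll":12},{"fingers":0,"xyz":[56,38,0],"roll":16}]' 60
python3 -m handwheel '[{"fingers":0,"xyz":[13,4.2,0],"roll":3.2},{"fingers":0,"xyz":[26,8.4,0],"roll":6.4},{"fingers":0,"xyz":[38.6,12.6,0],"roll":9.6},{"fingers":0,"xyz":[51.5,16.8,0],"roll":12.8},{"fingers":0,"xyz":[64.4,21.2,0],"roll":16}]'
python3 -m handwheel '[{"fingers":0,"xyz":[13.5,0.5,0],"roll":3.2},{"fingers":0,"xyz":[27,1,0],"roll":6.4},{"fingers":0,"xyz":[40.5,1.5,0],"roll":9.6},{"fingers":0,"xyz":[54,2,0],"roll":12.8},{"fingers":0,"xyz":[67.7,2.7,0],"roll":16}]'
python3 -m handwheel '[{"fingers":0,"xyz":[16,-4,0],"roll":3.2},{"fingers":0,"xyz":[32,-8,0],"roll":6.4},{"fingers":0,"xyz":[46,-11,0],"roll":9.6},{"fingers":0,"xyz":[58,-14,0],"roll":12.8},{"fingers":0,"xyz":[66,-16,0],"roll":15.7}]'
python3 - <<'E'
from h import *
np.set_printoptions(precision=1,suppress=True)
cams.camera('top')
c=cal('wrist');save('wrist','w2.png')
s=monitor.sense();print(s['ee_pos'],s['qpos'],s['clock'])
for n,z in [('trivet',36),('ware_board',12)]:
  m=cams.mark_of('wrist',n);t=cams.trace('wrist',n)
  if m:print(n,m[0]['xy'],m[0]['conf'],onz('wrist',m[0]['xy'],12,c))
  if t:
    v,u=np.nonzero(t[0]['region']);print(t[0]['conf'],len(u))
    P=np.array([onz('wrist',q,z,c)[:2] for q in zip(u,v)]); r=cv2.minAreaRect(P.astype(np.float32));print(r, cv2.boxPoints(r))
E
```

```text
clock: 5.77
ee_pos: [468.7, -315.2, 187.9]
tool_rot: [[-0.045, 0.999, -0.002], [0.999, 0.045, 0.001], [0.001, -0.002, -1.0]]
force: [1.1, 1.0, -2.0]
width: 0.245
grip_force: 60.3
clock: 6.18
ee_pos: [486.8, -249.9, 187.9]
tool_rot: [[0.232, 0.973, -0.002], [0.973, -0.232, 0.001], [0.001, -0.002, -1.0]]
force: [0.4, -0.5, -0.9]
width: 0.25
grip_force: 60.3
clock: 6.6
ee_pos: [504.9, -184.7, 188.0]
tool_rot: [[0.491, 0.871, -0.002], [0.871, -0.491, 0.001], [-0.0, -0.002, -1.0]]
force: [-0.0, 0.6, -0.7]
width: 0.251
grip_force: 60.3
clock: 7.02
ee_pos: [523.3, -118.8, 187.9]
tool_rot: [[0.708, 0.706, -0.002], [0.706, -0.708, 0.001], [-0.001, -0.002, -1.0]]
force: [-1.0, 0.2, -0.8]
width: 0.25
grip_force: 60.3
[ 523.4 -118.9  188. ] [-21.2   2.2 102.7   0.   75.2  23.7] 7.1167
0.78 3220
((566.944580078125, 87.41816711425781), (60.382469177246094, 113.07906341552734), 36.42193603515625) [[509.1 115. ]
 [576.2  24. ]
 [624.8  59.8]
 [557.7 150.8]]
0.88 2895
((571.0601196289062, 118.74348449707031), (73.7673568725586, 171.09353637695312), 1.2266956567764282) [[532.4 203.5]
 [536.   32.4]
 [609.8  34. ]
 [606.1 205.1]]
```

View pics/w2.png

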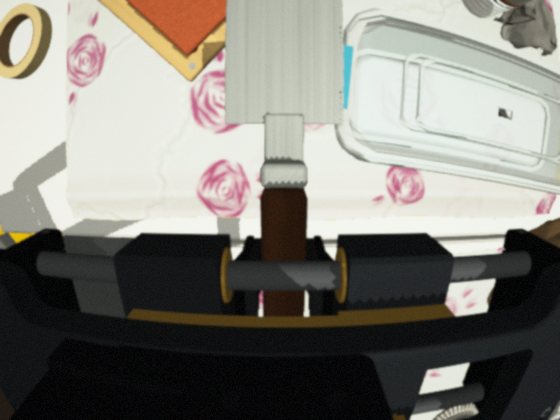

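Run:
```python
from h import *
np.set_printoptions(precision=2,suppress=True)
c=cal('wrist');print('cam',-c[2].T@c[3])
t=cams.trace('wrist','trivet')[0]['region']
im=cv2.imread('pics/w2.png')
def edge(a,b,z):
    q=[(u,np.nonzero(t[:,u])[0].max()+.5) for u in range(a,b) if t[:,u].any()]
    P=np.array([onz('wrist',p,z,c)[:2] for p in q],np.float32)
    l=cv2.fitLine(P,cv2.DIST_HUBER,0,.01,.01).ravel(); return l,q[0],q[-1]
u=np.nonzero(t)[1];print(u.min(),u.max())
L,R=edge(115,185,28),edge(196,222,28);print(L,R)
l,r=L[0],R[0]
A=np.array([l[:2],-r[:2]]).T;k=np.linalg.solve(A.astype(float),(r[2:]-l[2:]).astype(float));C=l[2:]+k[0]*l[:2]
d=l[:2]*np.sign(l[1]);print('corner',C,'ydir',d)
print('centre',C+55*d+55*np.array([d[1],-d[0]]))
print([onz('top',q,36)[:2] for q in []])
T=cams.trace('top','trivet')[0]['region']
P=np.array([onz('top',q[::-1],36)[:2] for q in np.argwhere(T)]);print('top',cv2.minAreaRect(P.astype(np.float32)),P.mean(0))
for p in [(190,55),(190,80)]: print(onz('wrist',p,28 if p[1]<60 else 12,c))
```

```text
cam [571.42 -72.9  351.7 ]
127 225
(array([  0.  ,   1.  , 554.56, 100.63], dtype=float32), (127, np.float64(1.5)), (184, np.float64(53.5))) (array([  1.  ,   0.  , 585.05,  47.64], dtype=float32), (196, np.float64(50.5)), (221, np.float64(22.5)))
corner [554.49  47.57] ydir [0. 1.]
centre [609.56 102.5 ]
[]
top ((608.3754272460938, 101.02073669433594), (109.8722152709961, 108.80619812011719), 0.3212258219718933) [609.25  99.74]
[557.43  46.84  28.  ]
[537.37  32.88  12.  ]
```

```bash
python3 -m handwheel '[{"fingers":0,"xyz":[4,-3,20],"roll":0},{"fingers":0,"xyz":[8,-6,45],"roll":0},{"fingers":0,"xyz":[12,-9,75],"roll":0},{"fingers":0,"xyz":[12,-9,105],"roll":0},{"fingers":0,"xyz":[12,-9,128],"roll":0}]' 60
python3 -m handwheel '[{"fingers":0,"xyz":[0,0,12],"roll":0},{"fingers":0,"xyz":[0,0,24],"roll":0},{"fingers":0,"xyz":[0,0,32],"roll":0},{"fingers":0,"xyz":[0,0,37],"roll":0},{"fingers":0,"xyz":[0,0,37],"roll":0}]' 60
python3 - <<'E'
from h import *
np.set_printoptions(precision=1,suppress=True)
s=monitor.sense();p=np.array(s['ee_pos']);R=np.array(s['tool_rot']);print(p,s['force'])
print('corner',p+R@[148,-30,3.4],'tip mid',p+R@[148,0,3.4])
b=save('top','t1.png');a=save('scene','s1.png')
I=np.hstack([cv2.resize(a[190:290,130:290],(400,250)),cv2.resize(b[150:250,140:300],(400,250))])
cv2.imwrite('pics/c1.png',I[:,:,::-1])
E
```

```text
clock: 7.83
ee_pos: [524.9, -105.3, 58.8]
tool_rot: [[0.706, 0.708, -0.002], [0.708, -0.706, 0.001], [-0.001, -0.002, -1.0]]
force: [0.1, -0.9, -2.4]
width: 0.245
grip_force: 60.3
clock: 8.25
ee_pos: [526.0, -105.6, 23.8]
tool_rot: [[0.707, 0.708, -0.0], [0.708, -0.707, 0.0], [-0.0, -0.0, -1.0]]
force: [0.0, 0.2, -0.9]
width: 0.248
grip_force: 60.3
[ 526.  -105.6   23.8] [ 0.   0.2 -0.9]
corner [609.4  20.3  20.4] tip mid [630.6  -0.9  20.4]
```

View pics/c1.png

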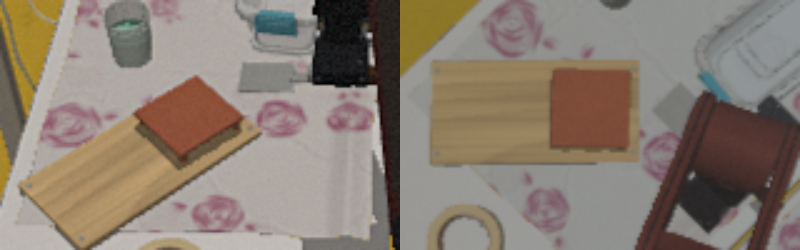

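The crop shows the blade lying level just short of the trivet's right edge, with its left corner at right-panel (655,117). Checking that corner against the calibration.

Run:
```python
from h import *
np.set_printoptions(precision=1,suppress=True)
print(onz('top',(140+(655-400)/2.5,150+117/2.5),20),onz('top',(140+(681-400)/2.5,150+83/2.5),20),onz('scene',(130+240/2.5,190+90/2.5),20))
t=cams.trace('top','turner')
if t:
  P=np.array([onz('top',q[::-1],20)[:2] for q in np.argwhere(t[0]['region'])]);print(t[0]['conf'],P[P[:,1].argmax()],P[P[:,0].argmax()])
m=cams.trace('top','trivet')[0]['region']
P=np.array([onz('top',q[::-1],36)[:2] for q in np.argwhere(m)]);print(cv2.boxPoints(cv2.minAreaRect(P.astype(np.float32))))
```

```text
[598.9   9.4  20. ] [647.9 -27.1  20. ] [607.1  14.6  20. ]
0.5 [612.5  13.1] [645.  -32.9]
[[555.8 152.1]
 [557.3  46.3]
 [664.4  47.8]
 [663.  153.6]]
```

```bash
python3 -m handwheel '[{"fingers":0,"xyz":[4,-4,0],"roll":0},{"fingers":0,"xyz":[8,-8,0],"roll":0},{"fingers":0,"xyz":[12,-12,0],"roll":0},{"fingers":0,"xyz":[16,-16,0],"roll":0},{"fingers":0,"xyz":[20,-20,0],"roll":0}]' 60
python3 -m handwheel '[{"fingers":0,"xyz":[5,-5,0],"roll":0},{"fingers":0,"xyz":[10,-10,0],"roll":0},{"fingers":0,"xyz":[15,-15,0],"roll":0},{"fingers":0,"xyz":[19,-19,0],"roll":0},{"fingers":0,"xyz":[21,-21,0],"roll":0}]' 60
python3 - <<'E'
from h import *
np.set_printoptions(precision=1,suppress=True)
s=monitor.sense();p=np.array(s['ee_pos']);R=np.array(s['tool_rot']);print(p,s['force'],s['torque'])
print('corner',p+R@[148,-30,3.4])
b=save('top','t2.png');a=save('scene','s2.png')
I=np.hstack([cv2.resize(a[190:290,130:290],(400,250)),cv2.resize(b[150:250,140:300],(400,250))])
cv2.imwrite('pics/c2.png',I[:,:,::-1])
for c in ['top']:
  m=cams.trace(c,'trivet')[0]['region']
  P=np.array([onz(c,q[::-1],36)[:2] for q in np.argwhere(m)]);print(cv2.boxPoints(cv2.minAreaRect(P.astype(np.float32))))
E
```

```text
clock: 8.87
ee_pos: [525.9, -76.3, 24.1]
tool_rot: [[0.706, 0.708, 0.0], [0.708, -0.706, 0.0], [0.0, -0.0, -1.0]]
force: [-0.6, 1.0, -0.8]
width: 0.246
grip_force: 60.3
clock: 9.28
ee_pos: [527.2, -47.0, 25.1]
tool_rot: [[0.706, 0.708, 0.003], [0.708, -0.706, -0.001], [0.001, 0.002, -1.0]]
force: [0.7, -1.6, 3.4]
width: 0.246
grip_force: 60.3
[527.2 -47.   25.1] [ 0.7 -1.6  3.4] [-0.4 -0.4 -0.1]
corner [610.5  79.   21.8]
[[551.4  47. ]
 [663.2  42.3]
 [667.9 153. ]
 [556.1 157.7]]
```

View pics/c2.png

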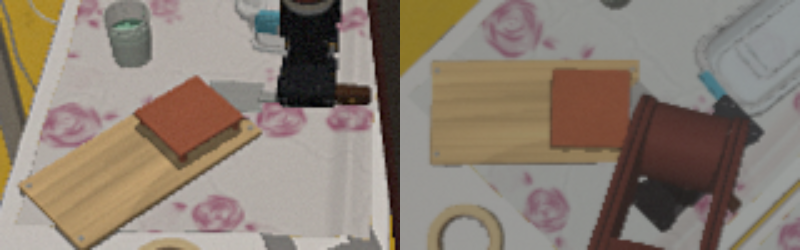

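```bash
python3 -m handwheel '[{"fingers":0,"xyz":[0,0,-3],"roll":0},{"fingers":0,"xyz":[0,0,-6],"roll":0},{"fingers":0,"xyz":[0.5,-0.5,-9],"roll":0},{"fingers":0,"xyz":[1,-1,-12],"roll":0},{"fingers":0,"xyz":[2,-2,-15],"roll":0}]' 60
python3 -m handwheel '[{"fingers":0,"xyz":[0.5,-0.5,-3],"roll":0},{"fingers":0,"xyz":[1,-1,-6],"roll":0},{"fingers":0,"xyz":[2,-2,-9],"roll":0},{"fingers":0,"xyz":[3,-3,-12],"roll":0},{"fingers":0,"xyz":[4,-4,-15],"roll":0}]' 60
python3 - <<'E'
from h import *
np.set_printoptions(precision=1,suppress=True)
s=monitor.sense();p=np.array(s['ee_pos']);R=np.array(s['tool_rot']);print(p,s['force'],s['torque'])
print('corner',p+R@[148,-30,2.2])
b=save('top','t3.png');a=save('scene','s3.png')
I=np.hstack([cv2.resize(a[190:290,130:290],(400,250)),cv2.resize(b[150:250,140:300],(400,250))])
cv2.imwrite('pics/c3.png',I[:,:,::-1])
E
```

```text
clock: 9.85
ee_pos: [525.0, -44.7, 38.6]
tool_rot: [[0.707, 0.707, -0.002], [0.707, -0.707, 0.0], [-0.001, -0.001, -1.0]]
force: [-0.3, -0.2, -2.9]
width: 0.248
grip_force: 60.3
clock: 10.27
ee_pos: [525.8, -38.7, 54.3]
tool_rot: [[0.707, 0.708, -0.0], [0.708, -0.707, 0.0], [-0.0, -0.0, -1.0]]
force: [-0.0, 0.9, -3.6]
width: 0.245
grip_force: 60.0
[525.8 -38.7  54.3] [-0.   0.9 -3.6] [-0.2  0.2  0.1]
corner [609.1  87.3  52.1]
```

View pics/c3.png

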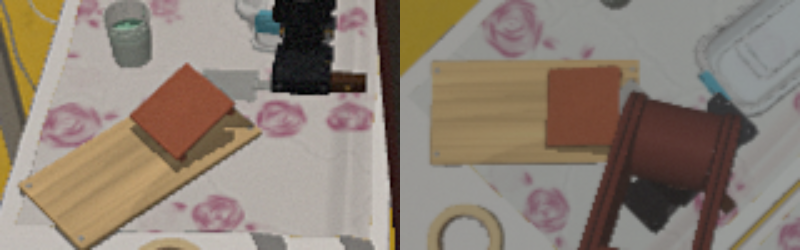

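The crop shows the trivet tilting about 20° on its +y feet with the blade corner under it, and no slip. Continuing along the arc.

```bash
python3 -m handwheel '[{"fingers":0,"xyz":[2.8,-2.8,-6],"roll":0},{"fingers":0,"xyz":[6.2,-6.2,-11.9],"roll":0},{"fingers":0,"xyz":[9.6,-9.6,-17],"roll":0},{"fingers":0,"xyz":[13.2,-13.2,-21.1],"roll":0},{"fingers":0,"xyz":[17,-17,-25],"roll":0}]' 60
python3 - <<'E'
from h import *
np.set_printoptions(precision=1,suppress=True)
s=monitor.sense();p=np.array(s['ee_pos']);R=np.array(s['tool_rot']);print(p,s['force'],s['torque'])
print('corner',p+R@[148,-30,2.2])
b=save('top','t4.png');a=save('scene','s4.png')
I=np.hstack([cv2.resize(a[190:290,130:290],(400,250)),cv2.resize(b[150:250,140:300],(400,250))])
cv2.imwrite('pics/c4.png',I[:,:,::-1])
m=cams.trace('top','trivet')[0]['region'];v,u=np.nonzero(m);print(u.min(),u.max(),v.min(),v.max())
E
```

```text
clock: 10.78
ee_pos: [526.2, -14.3, 79.9]
tool_rot: [[0.706, 0.708, 0.001], [0.708, -0.706, -0.0], [0.0, 0.001, -1.0]]
force: [-0.5, 0.3, -2.2]
width: 0.242
grip_force: 60.3
[526.2 -14.3  79.9] [-0.5  0.3 -2.2] [-0.2  0.1 -0. ]
corner [609.5 111.6  77.7]
197 220 175 208
```

View pics/c4.png

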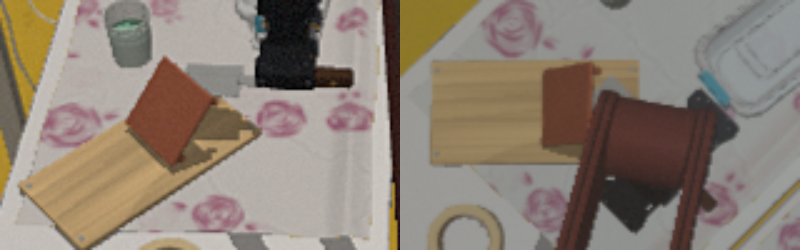

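The crop shows the trivet tilted about 45–50° with its +y feet still planted. Pushing it past 70° slowly.

```bash
python3 -m handwheel '[{"fingers":0,"xyz":[2.8,-2.8,-2.4],"roll":0},{"fingers":0,"xyz":[6.2,-6.2,-4.5],"roll":0},{"fingers":0,"xyz":[9.5,-9.5,-6.5],"roll":0},{"fingers":0,"xyz":[12.5,-12.5,-8],"roll":0},{"fingers":0,"xyz":[15.6,-15.6,-9.5],"roll":0}]' 60
python3 -m handwheel '[{"fingers":0,"xyz":[2.8,-2.8,-1],"roll":0},{"fingers":0,"xyz":[5.6,-5.6,-2],"roll":0},{"fingers":0,"xyz":[8.4,-8.4,-2.5],"roll":0},{"fingers":0,"xyz":[11.2,-11.2,-3],"roll":0},{"fingers":0,"xyz":[14,-14,-3],"roll":0}]' 60
python3 - <<'E'
from h import *
np.set_printoptions(precision=1,suppress=True)
s=monitor.sense();p=np.array(s['ee_pos']);R=np.array(s['tool_rot']);print(p,s['force'],s['torque'])
print('corner',p+R@[148,-30,2.2])
b=save('top','t5.png');a=save('scene','s5.png')
I=np.hstack([cv2.resize(a[190:290,130:290],(400,250)),cv2.resize(b[150:250,140:300],(400,250))])
cv2.imwrite('pics/c5.png',I[:,:,::-1])
m=cams.trace('top','trivet')[0]['region'];v,u=np.nonzero(m);print(u.min(),u.max(),v.min(),v.max())
P=np.array([onz('top',q[::-1],20)[:2] for q in np.argwhere(m)]);print(cv2.boxPoints(cv2.minAreaRect(P.astype(np.float32))))
E
```

```text
clock: 11.35
ee_pos: [525.9, 7.7, 88.7]
tool_rot: [[0.707, 0.708, 0.0], [0.708, -0.707, 0.0], [0.0, -0.0, -1.0]]
force: [-0.1, -0.1, -0.9]
width: 0.246
grip_force: 60.3
clock: 11.77
ee_pos: [525.9, 27.3, 91.6]
tool_rot: [[0.707, 0.708, 0.0], [0.708, -0.707, -0.0], [-0.0, 0.0, -1.0]]
force: [0.0, 0.6, -1.1]
width: 0.247
grip_force: 60.3
[525.9  27.3  91.6] [ 0.   0.6 -1.1] [-0.1 -0.   0. ]
corner [609.2 153.3  89.4]
196 204 174 201
[[581.3 153.3]
 [679.3 144.5]
 [681.6 170.5]
 [583.6 179.2]]
```

```bash
python3 -m handwheel '[{"fingers":0,"xyz":[2,-2,0],"roll":0},{"fingers":0,"xyz":[4,-4,0],"roll":0},{"fingers":0,"xyz":[6,-6,0],"roll":0},{"fingers":0,"xyz":[8,-8,0],"roll":0},{"fingers":0,"xyz":[10,-10,0],"roll":0}]' 60
python3 - <<'E'
from h import *
np.set_printoptions(precision=1,suppress=True)
b=save('top','t6.png');a=save('scene','s6.png')
m=cams.trace('top','trivet')[0]['region'];v,u=np.nonzero(m);print(u.min(),u.max(),v.min(),v.max())
m=cams.trace('scene','trivet')[0]['region'];v,u=np.nonzero(m);print(u.min(),u.max(),v.min(),v.max())
b=save('top','t6.png');a=save('scene','s6.png')
m=cams.trace('top','trivet')[0]['region'];v,u=np.nonzero(m);print(u.min(),u.max(),v.min(),v.max())
P=np.array([onz('top',q[::-1],20)[:2] for q in np.argwhere(m)]);print(cv2.boxPoints(cv2.minAreaRect(P.astype(np.float32))))
E
```

```text
clock: 12.33
ee_pos: [525.8, 41.4, 91.5]
tool_rot: [[0.707, 0.708, -0.0], [0.708, -0.707, 0.0], [0.0, -0.0, -1.0]]
force: [-0.0, -0.2, -1.0]
width: 0.248
grip_force: 60.3Traceback (most recent call last):
  File "<stdin>", line 4, in <module>
IndexError: list index out of range
```

Run:
```python
from h import *
np.set_printoptions(precision=1,suppress=True)
b=save('top','t7.png');a=save('scene','s7.png')
I=np.hstack([cv2.resize(a[190:290,130:290],(400,250)),cv2.resize(b[150:250,140:300],(400,250))])
cv2.imwrite('pics/c7.png',I[:,:,::-1])
for c in ['top','scene']:
  for r in cams.trace(c,'trivet')[:2]:
    m=r['region'];v,u=np.nonzero(m);print(c,r['conf'],u.min(),u.max(),v.min(),v.max(),len(u))
    P=np.array([onz(c,q[::-1],20)[:2] for q in np.argwhere(m)]);print(cv2.boxPoints(cv2.minAreaRect(P.astype(np.float32))))
```

```text
top 0.76 189 202 174 204 215
[[572.  197.1]
 [573.1 150.8]
 [680.7 153.2]
 [679.7 199.5]]
scene 0.63 175 202 218 258 466
[[545.1 156.3]
 [730.8  69.3]
 [760.  131.5]
 [574.3 218.5]]
```

View pics/c7.png

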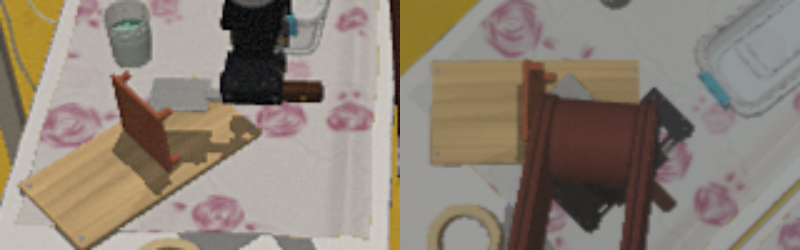

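The crop shows the trivet almost upright with its feet toward the blade and the blade just touching or behind it. No more viewing; numbers from here. One pause to see whether it is falling.

```bash
cat > look.py <<'E'
from h import *
np.set_printoptions(precision=1,suppress=True)
s=monitor.sense();p=np.array(s['ee_pos']);R=np.array(s['tool_rot']);print(s['clock'],p,'corner',p+R@[148,-30,2.2],s['force'])
for c in ['top','scene']:
  cams.camera(c)
  for r in cams.trace(c,'trivet')[:1]:
    m=r['region'];v,u=np.nonzero(m);print(c,r['conf'],u.min(),u.max(),v.min(),v.max(),len(u))
    P=np.array([onz(c,q[::-1],20)[:2] for q in np.argwhere(m)]);print(cv2.boxPoints(cv2.minAreaRect(P.astype(np.float32))).tolist())
E
python3 -m handwheel '[{"fingers":0,"xyz":[0,0,0],"roll":0},{"fingers":0,"xyz":[0,0,0],"roll":0},{"fingers":0,"xyz":[0,0,0],"roll":0},{"fingers":0,"xyz":[0,0,0],"roll":0},{"fingers":0,"xyz":[0,0,0],"roll":0}]' 60; python3 look.py
```

```text
clock: 13.1
ee_pos: [525.9, 41.1, 91.5]
tool_rot: [[0.707, 0.708, -0.0], [0.708, -0.707, 0.0], [0.0, -0.0, -1.0]]
force: [0.5, -0.2, -0.9]
width: 0.245
grip_force: 60.3
13.1 [525.9  41.1  91.5] corner [609.2 167.   89.3] [ 0.5 -0.2 -0.9]
top 0.56 189 201 175 203 194
[[572.552734375, 164.78378295898438], [674.0255126953125, 153.63818359375], [678.1988525390625, 191.63363647460938], [576.72607421875, 202.77923583984375]]
scene 0.77 177 201 219 258 502
[[547.1292724609375, 165.45098876953125], [721.058837890625, 65.50606536865234], [755.249267578125, 125.00613403320312], [581.3197021484375, 224.9510498046875]]
```

It is standing on its edge, about upright, so I'll push it gently further.

```bash
python3 -m handwheel '[{"fingers":0,"xyz":[2,-2,0],"roll":0},{"fingers":0,"xyz":[4,-4,0],"roll":0},{"fingers":0,"xyz":[6,-6,0],"roll":0},{"fingers":0,"xyz":[8,-8,0],"roll":0},{"fingers":0,"xyz":[10,-10,0],"roll":0}]' 60;  python3 look.py
python3 -m handwheel '[{"fingers":0,"xyz":[0,0,0],"roll":0},{"fingers":0,"xyz":[0,0,0],"roll":0},{"fingers":0,"xyz":[0,0,0],"roll":0},{"fingers":0,"xyz":[0,0,0],"roll":0},{"fingers":0,"xyz":[0,0,0],"roll":0}]' 60; python3 look.py
```

```text
clock: 13.72
ee_pos: [525.8, 55.7, 91.5]
tool_rot: [[0.706, 0.708, -0.0], [0.708, -0.706, 0.0], [0.0, -0.0, -1.0]]
force: [-0.9, 0.6, -1.5]
width: 0.245
grip_force: 60.3
13.7167 [525.8  55.7  91.5] corner [609.1 181.7  89.3] [-0.9  0.6 -1.5]
top 0.51 184 200 174 194 190
[[604.264404296875, 208.48789978027344], [656.634765625, 157.9801788330078], [693.8773193359375, 196.59620666503906], [641.5069580078125, 247.1039276123047]]
scene 0.75 171 190 189 216 453
[[733.69189453125, 72.05394744873047], [864.66552734375, -8.96768569946289], [900.506591796875, 48.970375061035156], [769.532958984375, 129.99200439453125]]
clock: 14.33
ee_pos: [525.9, 55.2, 91.6]
tool_rot: [[0.707, 0.708, 0.0], [0.708, -0.707, -0.0], [-0.0, 0.0, -1.0]]
force: [0.4, 0.6, -1.6]
width: 0.251
grip_force: 60.3
14.3333 [525.9  55.2  91.6] corner [609.2 181.1  89.3] [ 0.4  0.6 -1.6]
top 0.7 161 192 177 208 865
[[557.3294067382812, 298.0848083496094], [557.9509887695312, 187.45777893066406], [669.0230102539062, 188.08181762695312], [668.4014282226562, 298.7088623046875]]
scene 0.96 150 193 241 277 925
[[550.46630859375, 303.25213623046875], [550.7275390625, 188.32809448242188], [674.3133544921875, 188.60906982421875], [674.0521240234375, 303.5331115722656]]
```

The trivet has landed flat on the board, at x 557–669, y 187–298. Next I'll return the turner to its old clear spot.

```bash
python3 -m handwheel '[{"fingers":0,"xyz":[-2,2,-12],"roll":0},{"fingers":0,"xyz":[-6,6,-30],"roll":0},{"fingers":0,"xyz":[-10,10,-55],"roll":0},{"fingers":0,"xyz":[-14,14,-80],"roll":0},{"fingers":0,"xyz":[-18,18,-98],"roll":0}]' 60
python3 - <<'E'
from h import *
plan([451.7,-381.8,190],18.7,5)
E
```

```text
clock: 14.95
ee_pos: [526.7, 29.3, 192.9]
tool_rot: [[0.706, 0.708, 0.003], [0.708, -0.706, -0.0], [0.002, 0.002, -1.0]]
force: [0.5, -0.0, -1.4]
width: 0.248
grip_force: 60.3
  call 0 xyz [-68.8  47.5   0.6] roll -12.7
  call 1 xyz [-77.6  31.1   0.6] roll -12.7
  call 2 xyz [-82.5  13.3   0.6] roll -12.7
  call 3 xyz [-83.4  -5.2   0.6] roll -12.7
  call 4 xyz [-80.2 -23.5   0.6] roll -12.7
```

```bash
python3 -m handwheel '[{"fingers":0,"xyz":[-8,6,0],"roll":-2},{"fingers":0,"xyz":[-22,15,0],"roll":-4.5},{"fingers":0,"xyz":[-38,26,0],"roll":-7},{"fingers":0,"xyz":[-53,37,0],"roll":-10},{"fingers":0,"xyz":[-68.8,47.5,0],"roll":-12.7}]' 60
python3 -m handwheel '[{"fingers":0,"xyz":[-15.5,6.2,0],"roll":-2.5},{"fingers":0,"xyz":[-31,12.4,0],"roll":-5},{"fingers":0,"xyz":[-46.5,18.6,0],"roll":-7.6},{"fingers":0,"xyz":[-62,24.8,0],"roll":-10.2},{"fingers":0,"xyz":[-77.6,31.1,0],"roll":-12.7}]'
python3 -m handwheel '[{"fingers":0,"xyz":[-16.5,2.6,0],"roll":-2.5},{"fingers":0,"xyz":[-33,5.2,0],"roll":-5},{"fingers":0,"xyz":[-49.5,7.9,0],"roll":-7.6},{"fingers":0,"xyz":[-66,10.6,0],"roll":-10.2},{"fingers":0,"xyz":[-82.5,13.3,0],"roll":-12.7}]'
python3 -m handwheel '[{"fingers":0,"xyz":[-16.7,-1,0],"roll":-2.5},{"fingers":0,"xyz":[-33.4,-2,0],"roll":-5},{"fingers":0,"xyz":[-50,-3.1,0],"roll":-7.6},{"fingers":0,"xyz":[-66.7,-4.2,0],"roll":-10.2},{"fingers":0,"xyz":[-83.4,-5.2,0],"roll":-12.7}]'
python3 -m handwheel '[{"fingers":0,"xyz":[-20,-6,0],"roll":-3.5},{"fingers":0,"xyz":[-40,-12,0],"roll":-7},{"fingers":0,"xyz":[-60,-17.6,0],"roll":-10},{"fingers":0,"xyz":[-74,-21.5,0],"roll":-12},{"fingers":0,"xyz":[-80.2,-23.5,0],"roll":-12.7}]'
python3 - <<'E'
from h import *
plan([451.7,-381.8,4.7],18.7,1)
E
```

```text
clock: 15.37
ee_pos: [510.9, -53.4, 190.7]
tool_rot: [[0.531, 0.847, 0.001], [0.847, -0.531, -0.0], [0.0, 0.001, -1.0]]
force: [-0.6, 0.0, -1.6]
width: 0.248
grip_force: 60.3
clock: 15.78
ee_pos: [495.6, -135.7, 190.7]
tool_rot: [[0.333, 0.943, 0.001], [0.943, -0.333, -0.0], [-0.0, 0.001, -1.0]]
force: [-0.3, 0.6, -1.2]
width: 0.25
grip_force: 60.3
clock: 16.2
ee_pos: [480.5, -218.0, 190.7]
tool_rot: [[0.117, 0.993, 0.001], [0.993, -0.117, -0.001], [-0.001, 0.001, -1.0]]
force: [-0.5, -0.4, -1.7]
width: 0.248
grip_force: 60.3
clock: 16.62
ee_pos: [465.4, -300.2, 190.7]
tool_rot: [[-0.104, 0.995, 0.001], [0.995, 0.104, -0.001], [-0.001, 0.001, -1.0]]
force: [0.0, -0.3, -2.0]
width: 0.242
grip_force: 60.3
clock: 17.03
ee_pos: [449.8, -383.5, 190.6]
tool_rot: [[-0.318, 0.948, 0.0], [0.948, 0.318, -0.001], [-0.002, 0.0, -1.0]]
force: [-0.2, -0.5, -1.1]
width: 0.243
grip_force: 60.3
  call 0 xyz [  1.    2.4 185.9] roll -0.2
```

```bash
python3 -m handwheel '[{"fingers":0,"xyz":[0,0,20],"roll":0},{"fingers":0,"xyz":[0,0,55],"roll":0},{"fingers":0,"xyz":[0,0,90],"roll":0},{"fingers":0,"xyz":[0,0,120],"roll":0},{"fingers":0,"xyz":[0,0,140],"roll":0}]' 60
python3 -m handwheel '[{"fingers":0,"xyz":[0,0,12],"roll":0},{"fingers":0,"xyz":[0,0,22],"roll":0},{"fingers":0,"xyz":[0,0,30],"roll":0},{"fingers":0,"xyz":[0,0,34],"roll":0},{"fingers":0,"xyz":[0,0,37],"roll":0}]'
python3 -m handwheel '[{"fingers":0,"xyz":[0,0,2],"roll":0},{"fingers":0,"xyz":[0,0,4],"roll":0},{"fingers":0,"xyz":[0,0,6],"roll":0},{"fingers":0,"xyz":[0,0,7],"roll":0},{"fingers":0,"xyz":[0,0,8],"roll":0}]'
```

```text
clock: 17.45
ee_pos: [449.1, -379.4, 46.7]
tool_rot: [[-0.318, 0.948, -0.002], [0.948, 0.318, 0.003], [0.004, -0.001, -1.0]]
force: [-0.8, 0.6, -1.3]
width: 0.249
grip_force: 60.3
clock: 17.87
ee_pos: [450.9, -381.7, 13.2]
tool_rot: [[-0.318, 0.948, 0.001], [0.948, 0.318, -0.001], [-0.001, 0.001, -1.0]]
force: [0.5, 0.3, -2.2]
width: 0.247
grip_force: 60.3
clock: 18.28
ee_pos: [450.5, -381.4, 4.8]
tool_rot: [[-0.318, 0.948, 0.0], [0.948, 0.318, -0.0], [-0.0, 0.0, -1.0]]
force: [0.9, 0.3, -2.2]
width: 0.25
grip_force: 60.3
```

```bash
python3 -m handwheel '[{"fingers":0,"xyz":[0,0,0.5],"roll":0},{"fingers":0,"xyz":[0,0,0.8],"roll":0},{"fingers":0,"xyz":[0,0,0.8],"roll":0},{"fingers":30,"xyz":[0,0,0.8],"roll":0},{"fingers":45,"xyz":[0,0,0.8],"roll":0}]'
python3 -m handwheel '[{"fingers":60,"xyz":[0,0,0],"roll":0},{"fingers":60,"xyz":[0,0,0],"roll":0},{"fingers":60,"xyz":[0,0,0],"roll":0},{"fingers":60,"xyz":[0,0,0],"roll":0},{"fingers":60,"xyz":[0,0,0],"roll":0}]'
python3 -m handwheel '[{"fingers":60,"xyz":[0,0,-8],"roll":0},{"fingers":60,"xyz":[0,0,-20],"roll":0},{"fingers":60,"xyz":[0,0,-45],"roll":0},{"fingers":60,"xyz":[0,0,-80],"roll":0},{"fingers":60,"xyz":[0,0,-115],"roll":0}]'
python3 -m handwheel '[{"fingers":60,"xyz":[0,0,-25],"roll":0},{"fingers":60,"xyz":[0,0,-50],"roll":0},{"fingers":60,"xyz":[0,0,-70],"roll":0},{"fingers":60,"xyz":[0,0,-80],"roll":0},{"fingers":60,"xyz":[0,0,-80],"roll":0}]'
python3 - <<'E'
from h import *
np.set_printoptions(precision=1,suppress=True)
c=cal('wrist');cams.camera('wrist')
for r in cams.trace('wrist','turner')[:1]:
    P=np.array([onz('wrist',q[::-1],5,c)[:2] for q in np.argwhere(r['region'])]);print('turner',r['conf'],cv2.minAreaRect(P.astype(np.float32)))
for k in ['top','scene']:
  cams.camera(k)
  for n,z in [('trivet',20),('rinse_bowl',0),('cup_small',0),('tape_roll',0)]:
    m=cams.mark_of(k,n); t=cams.trace(k,n)
    if m: print(k,n,m[0]['conf'],onz(k,m[0]['xy'],z)[:2])
    if t and n=='trivet':
      P=np.array([onz(k,q[::-1],20)[:2] for q in np.argwhere(t[0]['region'])]);print(cv2.boxPoints(cv2.minAreaRect(P.astype(np.float32))).tolist())
print(monitor.sense()['clock'])
E
```

```text
clock: 18.7
ee_pos: [450.6, -381.5, 4.0]
tool_rot: [[-0.318, 0.948, 0.001], [0.948, 0.318, -0.001], [-0.001, 0.0, -1.0]]
force: [0.4, 0.5, 0.5]
width: 0.315
grip_force: 0.0
clock: 19.12
ee_pos: [450.3, -381.2, 3.6]
tool_rot: [[-0.318, 0.948, -0.0], [0.948, 0.318, 0.0], [0.0, -0.0, -1.0]]
force: [-0.4, -0.2, 0.7]
width: 0.582
grip_force: 0.0
clock: 19.53
ee_pos: [449.9, -380.7, 120.3]
tool_rot: [[-0.318, 0.948, -0.001], [0.948, 0.318, 0.001], [0.001, -0.0, -1.0]]
force: [0.0, -0.8, 0.6]
width: 0.596
grip_force: 0.0
clock: 19.95
ee_pos: [451.7, -382.6, 203.1]
tool_rot: [[-0.318, 0.948, 0.005], [0.948, 0.318, -0.005], [-0.006, 0.003, -1.0]]
force: [-0.6, 0.5, -0.2]
width: 0.601
grip_force: 0.0
turner 0.64 ((440.908203125, -352.52734375), (60.192317962646484, 236.48471069335938), 18.585697174072266)
top trivet 0.79 [609.8 244.5]
[[557.3092651367188, 300.0233154296875], [557.9445190429688, 186.53672790527344], [665.4223022460938, 187.13839721679688], [664.7870483398438, 300.625]]
top rinse_bowl 0.77 [ 304.8 -464.1]
top cup_small 0.6 [792.3  73.2]
top tape_roll 0.87 [424.  266.3]
scene trivet 0.92 [612.5 223.3]
[[551.7750244140625, 300.348388671875], [552.7738037109375, 188.13717651367188], [677.2113037109375, 189.24478149414062], [676.2125244140625, 301.45599365234375]]
scene rinse_bowl 0.9 [ 307.2 -451.4]
scene cup_small 0.96 [784.7  82.3]
scene tape_roll 0.56 [420.3 289.3]
20.95
```

```bash
python3 -c "
from station import robot
print(robot.finish_job())"
```

```text
the job is handed in; nothing more can be done
None
```

I handed the job in at about 21 s: the trivet lies flat on its face, feet up, fully on the board; the turner is flat on the table at its old spot; and the bowl, cup and tape roll were not touched.

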